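# Index the sample carousel to the standard bottle and lock it

## Task

Bring the check standard round for the next reading: with the fingertips, push the finger tabs on the rim of the hand-turned sample carousel until the one wide bottle (bigger than the five small jars) stands at the front of the carousel, in line with the locking bolt. Then push the bolt's thumb plate fully home towards the tray, so that its nose sits in the notch in front of that bottle and locks the tray. Only push, from outside: grip and lift nothing, leave the bottle and jars untouched in their seats, and do not disturb the things lying around.

Things in the scene. Friction and masses are not known exactly. Their poses are not given: they have to be found in the camera images.
- carousel: hand-turned sample carousel, fixed to the bench; origin on the tray's upright axis at bench height, z up; its FRONT is its own -x (roughly towards the robot, turned up to 0.3 rad). Grey foot with a tongue 46 mm wide, 6 mm high, out to 166 mm in front; on it the bolt in a guide 21 mm high, 102 to 120 mm from the axis
- tray: the turning tray; origin on its axis at bench height, z up; its own -x points to the wide bottle, so its x lies along the carousel's x when the bottle is at the front. No stops; stays where left (about 0.6 N at the tabs). Index ring of 88 mm radius, 8 to 16.5 mm high, with a V notch outside each seat; deck of 79 mm radius, top 22 mm high; six seats 60 degrees apart, centres 55 mm out
- bolt (a joint): locking bolt, m: 0 = drawn out, grows as it is pushed to the axis (carousel +x). Its round 10 mm nose meets the smooth ring at about 6 mm but runs into a V notch to about 15 mm, fully home; the V takes the nose from up to about 4 degrees off and centres the tray. Needs about 3 N to slide, stays where left
- bolt_face (a point): middle of the front face (facing away from the tray) of the bolt's black thumb plate; moves with the bolt. The upright plate is 38 mm wide, 10 mm thick, from 15 to 49 mm above the bench; with the bolt drawn out this face is 147 mm in front of the carousel's axis
- front_mark (a point): fixed point at deck height, 55 mm in front of the axis, where the middle of the bottle's underside must stand
- tab_1 (a point): middle of the finger tab 30 degrees counter-clockwise (from above) of the wide bottle, 96 mm from the axis, 37 mm up; x points outwards, z up. Six such tabs, midway between the seats: upright radial plates 9 mm thick, 74 to 110 mm from the axis, 23 to 51 mm high. A fingertip 96 mm out and 26 mm or more up clears jars, guide and thumb plate all round
- tab_6 (a point): middle of the finger tab 30 degrees clockwise (from above) of the wide bottle; frame and size as tab_1; turns with the tray
- standard_bottle: the check standard: the one wide screw-cap bottle on the tray, 36 mm across and 60 mm tall, top 82 mm above the bench; origin at the centre of its underside; loose in its seat, do not touch
- jar_1: small sample jar, 23 mm across, 47 mm tall, loose in the next seat counter-clockwise (from above) of the bottle; origin at the centre of its underside; do not touch
- jar_2: small sample jar like jar_1, in the second seat counter-clockwise
- jar_3: small sample jar like jar_1, in the seat opposite the bottle
- jar_4: small sample jar like jar_1, in the fourth seat counter-clockwise
- jar_5: small sample jar like jar_1, in the next seat clockwise of the bottle
- weigh_boat: loose white weighing boat, 78 x 116 x 41 mm, on the bench left of the carousel; leave it
- refractometer: loose white pocket refractometer, 46 x 106 x 28 mm, lying on the bench right of the carousel; leave it
- marker_3: loose felt marker, 130 mm long, lying on the bench right of the carousel; leave it
- tweezers: loose steel tweezers, 126 mm long, 10 mm high, lying on the bench left of the carousel; leave them
- tab_2 (a point): middle of the finger tab 90 degrees counter-clockwise (from above) of the wide bottle; frame and size as tab_1; turns with the tray
- tab_3 (a point): middle of the finger tab 150 degrees counter-clockwise (from above) of the wide bottle; frame and size as tab_1; turns with the tray
- tab_4 (a point): middle of the finger tab 210 degrees counter-clockwise (from above) of the wide bottle; frame and size as tab_1; turns with the tray
- tab_5 (a point): middle of the finger tab 270 degrees counter-clockwise (from above) of the wide bottle; frame and size as tab_1; turns with the tray
Not all that is in view belongs to the job. What is shaped like the standard_bottle but red is not meant.

How it is judged:
By the outcome, as a careful person would: the job done as asked, in the order asked, and still so for the second after the job is handed in, with the robot touching nothing.
It also fails if it takes over 51 s, if anything falls off the work surface, if the arm or the gripper's body presses on something with over 40 N, if the wrist force passes 120 N, or if a joint passes its speed limit or range.

## Robot

A 6-joint arm with a two-finger parallel gripper is mounted at the origin on a cart in front of the work surface, level with it; the furniture and walls round the work are solid. World frame = base frame: x ahead of the robot, y to its left, z up, the work surface at z = 0. Lengths are in mm, angles in rad, forces in N, time in s.
With the tool pointing down it reaches from about 400 to 825 mm from the base axis. Payload 7 kg.
Tool frame: the origin (TCP) lies at the very end of the fingers, on their centre line; the grasp point (between the pads) lies 19 mm behind it; z points along the fingers, y is the line along which they close (so a half turn about z gives the same grasp; the last joint's range is limited). The gripper opens to 88 mm and grips with 3 to 60 N. Pads are 19 mm wide; open, the fingers measure 130 mm over their backs; the gripper's body (78 mm by 193 mm) begins 47 mm behind the grasp point.
Start: joints at [-0.874, 0.359, 0.012, 0, -1.224, -0.288], TCP at [268.29, -619.367, 226.561] pointing down, gripper open.
Joint ranges: [-3.07, 3.07], [-1.43, 2.12], [-1.02, 1.25], [-3.03, 1.67], [-3.05, -0], [-3.03, 3.03]. Speed limits (rad/s): [2.39, 2.39, 3.01, 3.14, 3.14, 3.14].

## Interface

Orientations are given as a unit quaternion [w, x, y, z].
In Python, from rig import robot gives the robot as it stands. The module is installed in compiled form; this text tells all that it offers.
- The arm moves only by the tool step_arm, never from a script. Its arguments are lists of equal length, an entry for each row: "travel": the shift along the world's x, y, z in units of 25 mm (1.0 is 25 mm), a list of three; "twist": the turn, a rotation vector about the world's x, y, z in units of 8 degrees (1.0 is 8 degrees), a list of three. A call has exactly 8 rows; each row shifts and turns the commanded pose from where the row before left it; what a row does not reach is not made up. A row lasts 1/8 s, in which the tool goes at most 62.5 mm and 10.7 degrees, less where a joint would pass 70% of its speed; a pose out of reach is approached as far as the arm can. A call is refused whole if a number of a shift passes 1 or a number of a turn 1, either way. A call with a gripper value outside its range is refused whole. "gripper" is the finger opening in mm, from 0 to 87.6, set as the call begins (left out, the last holds). The fingers move at their own pace and stop on an object; "force" is the grip in N (left out, the last holds). Time passes only in rows, so rows that do not move let the fingers close, or fill a call up. It gives the time, the measured TCP pose, the force, the opening and the grip force at its end, in the units of the state.
- robot.read_state(): the state, without advancing time (a new reading comes with each control period).
- robot.capture(name): name is "scene" or "top"; returns a dict with "color" (420x560x3 uint8, blue, green, red), "range_z" (420x560 float32, mm along the optical axis (not along the pixel's ray), 0 where there is no reading), "intrinsics" (3x3 intrinsics, pixels), "xyz" and "orientation" of the camera in the world. Camera axes: x right, y up, looking along -z (the intrinsics and any distortion apply to the point x, -y, -z); pixel columns grow to the right and rows downward; lengths in mm; the calibration is good to about 2 mm. A picture is of the moment at which its call begins.
- robot.close_job(): hands the job in; it is judged then, once.
Trained networks look in the newest picture that a camera, given by its name, has taken for a name from the list of things; names that differ only in an ending like _2 or _b are one class to them, and where a whole thing is asked for, a point or a joint stands for the part that bears it (a point fixed in the world has none). Each returns a list of dicts, best first, with "score" (0 to 1); they miss things now and then, are a little off and sometimes report something else, mostly with a low value. They report only what shows in the picture. A call takes as long as a camera call. They do not tell look-alikes from the thing itself.
- robot.look_for(camera, target): "rect" ([centre column, centre row, width, height] in pixels, round what is visible of it).
- robot.silhouettes(camera, target): "mask" (420x560 bool, what is visible of it) and "rect" ([centre column, centre row, width, height] in pixels, round what is visible of it).
The state is a dict: "t": time; "joint_pos": joint angles; "joint_vel": joint speeds; "joint_efforts": joint torques, N m; "tool_pos": TCP position; "tool_rot": TCP orientation; "force": force on the tool from outside, world axes, zero at the start; "torque": the same for the moment, N m; "gripper_width": opening from 0.0 (shut) to 1.0 (fully open); "gripper_force": force on a finger pad.
Only numpy, scipy, OpenCV 4.12 (cv2) and the standard library are available. Lean on these libraries where they do the work, as an engineer would, in place of code of your own. Each camera call takes 0.05 s, during which the arm holds its last target. There are 200 camera calls.

## Working session

There is one attempt and no reset: what is moved stays moved. The work goes in short steps, Python scripts to look and compute and a tool call to move; the robot and the scene stay as the last step left them, time stands still between calls to the robot, and variables do not carry over. Pictures are saved under pics/ and viewed, at most 10 in all, crops included, and the job is handed in when it is done.

Besides the shell and the picture viewer there is one more tool, called after "Emit:" as name(argument=value, ...), one argument or row to a line, values as JSON. step_arm: Moves the arm, as the interface text tells. Its arguments: {"type":"object","properties":{"travel":{"type":"array"},"twist":{"type":"array"},"gripper":{"type":"number"},"force":{"type":"number"}},"required":["travel","twist"]}

```bash
mkdir -p pics; cat > h.py <<'E'
from rig import robot
import numpy as np, cv2
from scipy.spatial.transform import Rotation as R
def cloud(c):
    K=np.array(c["intrinsics"]);z=c["range_z"];v,u=np.mgrid[:z.shape[0],:z.shape[1]]
    p=np.stack([(u-K[0,2])/K[0,0]*z,-(v-K[1,2])/K[1,1]*z,-z],-1)
    q=c["orientation"];return p@R.from_quat([q[1],q[2],q[3],q[0]]).as_matrix().T+np.array(c["xyz"])
E
python3 - <<'E'
from h import *
ims=[]
for n in("scene","top"):
    c=robot.capture(n);cv2.imwrite(f"pics/{n}0.png",c["color"]);P=cloud(c);np.savez(f"{n}0.npz",P=P,z=c["range_z"],c=c["color"])
    print(n,c["xyz"],c["orientation"],np.array(c["intrinsics"]).tolist())
    for t in("standard_bottle","bolt_face","carousel","jar_1"):
        for d in robot.look_for(n,t)[:6]:
            u,v=map(int,d["rect"][:2]);print(t,round(d["score"],2),np.round(d["rect"]),P[min(v,419),min(u,559)].round())
print(robot.read_state())
E
```

```text
scene [-179.77760046  637.84449047  671.92844232] [-0.37562327 -0.21260164  0.43373693  0.79093614] [[497.03774449347475, 0.0, 279.58856418577506], [0.0, 497.03774449347475, 211.1022648280947], [0.0, 0.0, 1.0]]
standard_bottle 0.84 [328. 252.  22.  30.] [411.  43.  44.]
standard_bottle 0.66 [270. 217.  18.  25.] [571.  69.  63.]
bolt_face 0.77 [286. 256.  18.  20.] [472. 107.  29.]
carousel 0.79 [279. 262.  40.  34.] [475. 120.  18.]
jar_1 0.69 [239. 210.  11.  13.] [658.  97.  53.]
jar_1 0.68 [261. 209.  10.  14.] [628.  54.  53.]
jar_1 0.65 [233. 232.  15.  18.] [590. 157.  51.]
jar_1 0.49 [259. 229.   9.  25.] [554. 115.  62.]
top [ 417.14445616   38.61194597 1130.80915853] [ 0.71484181  0.05565211 -0.04648358 -0.69551657] [[505.5713837096744, 0.0, 281.1401564650425], [0.0, 505.5713837096744, 204.14659640582326], [0.0, 0.0, 1.0]]
standard_bottle 0.69 [289. 277.  16.  20.] [419.  34.  63.]
standard_bottle 0.58 [224. 267.  17.  14.] [436. 171.  61.]
standard_bottle 0.48 [279. 202.  20.  18.] [574.  59.  82.]
bolt_face 0.68 [258. 239.  19.  22.] [502. 104.  17.]
carousel 0.8 [261. 24
[... 245 characters left out ...]
'joint_pos': array([-8.73889912e-01,  3.58646562e-01,  1.18440923e-02, -5.21068054e-06,
       -1.22410986e+00, -2.88099333e-01]), 'joint_vel': array([ 0.00062525, -0.00154677, -0.0003465 , -0.00027409, -0.0012604 ,
       -0.00149387]), 'joint_efforts': array([-1.34951970e-04, -5.81797814e+01,  2.93066633e+01,  6.99716225e+00,
        1.18925594e-02, -2.18609610e-07]), 'tool_pos': array([ 268.27680687, -619.33811829,  226.5057971 ]), 'tool_rot': array([-2.52650785e-05, -2.02982287e-01,  9.79182408e-01,  5.22651156e-05]), 'force': array([-0.22164268,  0.55903077, -0.42053396]), 'torque': array([ 0.03037034,  0.03085192, -0.01566042]), 'gripper_force': 0.0, 'gripper_width': 1.002648688782627}
```

```bash
python3 - <<'E'
import cv2,numpy as np
a=cv2.imread("pics/top0.png")[110:310,160:400];cv2.imwrite("pics/topc.png",cv2.resize(a,None,fx=3,fy=3,interpolation=2))
E
```

```text
(no output)
```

View pics/topc.png

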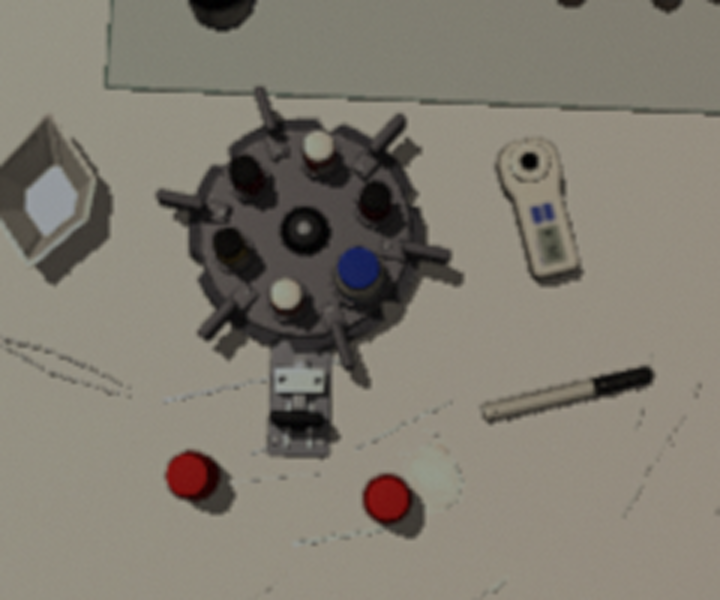

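View pics/scene0.png

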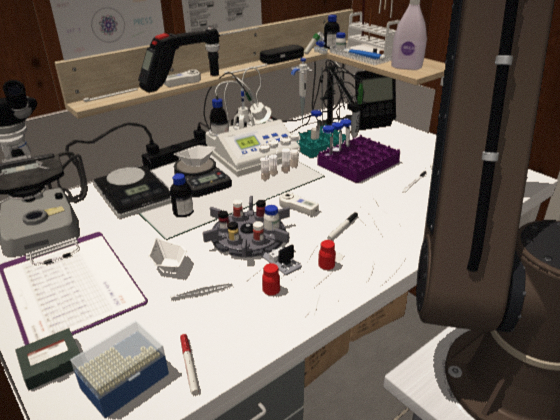

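Top crop: axis knob at crop (305,231) = pixel (262,187); the candidates for the bottle are the blue-capped one on the tray at pixel (279,199) and two red look-alikes on the bench at (223,268) and (289,276). I choose the blue one (in a tray seat, not red). The bolt plate is at pixel (259,249), and the tongue points down the picture.

```bash
cat > fit.py <<'E'
from h import *
from scipy.optimize import least_squares
def tabfit(P,c0,a0,cfree=True):
    "fit axis and tray angle to the tab tops; angle = direction of the bottle"
    Q=P.reshape(-1,3);m=(Q[:,2]>44)&(Q[:,2]<56);Q=Q[m]
    def f(x,Q):
        d=Q[:,:2]-x[:2];r=np.hypot(*d.T);a=np.arctan2(d[:,1],d[:,0])-x[2]-np.pi/6
        a=(a+np.pi/6)%(np.pi/3)-np.pi/6
        return r*np.sin(a)
    x=np.array([*c0,a0])
    for k in range(4):
        r=np.hypot(*(Q[:,:2]-x[:2]).T);S=Q[(r>80)&(r<112)]
        S=S[np.abs(f(x,S))<(14 if k<2 else 9)]
        if cfree: x=least_squares(f,x,args=(S,),loss="soft_l1").x
        else: x[2]=least_squares(lambda a:f([*c0,a[0]],S),[x[2]],loss="soft_l1").x[0]
    return x,len(S),np.std(f(x,S)),S
E
python3 - <<'E'
from fit import *
for n in("top","scene"):
    D=np.load(f"{n}0.npz");P,c=D["P"],D["c"].astype(int)
    Q=P.reshape(-1,3);C=c.reshape(-1,3)
    near=np.hypot(Q[:,0]-590,Q[:,1]-95)<130
    blue=near&(C[:,0]>C[:,2]+50)&(Q[:,2]>70);b=np.median(Q[blue],0);print(n,"bottle",b.round(1),blue.sum())
    for (x0,y0) in((436,171),(419,34)):
        red=(np.hypot(Q[:,0]-x0,Q[:,1]-y0)<40)&(C[:,2]>C[:,0]+60);print("red",np.median(Q[red],0).round(),Q[red].max(0).round(),Q[red].min(0).round())
    dk=near&(abs(Q[:,2]-22)<4);c0=(Q[dk].max(0)+Q[dk].min(0))[:2]/2;print("deck",c0.round(1))
    c0=np.array([598,90.])if n=="top" else xt[:2]
    x,k,s,S=tabfit(P,c0,np.arctan2(b[1]-c0[1],b[0]-c0[0]));print("tabs",x.round(3),k,round(s,2),"bottle dir",np.arctan2(b[1]-x[1],b[0]-x[0]).round(3),"r",np.hypot(*(b[:2]-x[:2])).round(1))
    if n=="top":xt=x
    r=np.hypot(*(Q[:,:2]-x[:2]).T)
    m=(r>125)&(r<152)&(abs(Q[:,1]-107)<40)&(Q[:,0]<x[0]-60)&(Q[:,2]>38)&(Q[:,2]<56)
    S=Q[m];print("plate",S.mean(0).round(1),S.min(0).round(),S.max(0).round(),m.sum(),"dir",np.arctan2(*(S.mean(0)-[x[0],x[1],0])[1::-1]).round(3))
    m=(r>90)&(r<170)&(abs(Q[:,1]-107)<50)&(Q[:,0]<x[0]-60)&(Q[:,2]>13)&(Q[:,2]<30)
    S=Q[m&(r>100)&(r<122)];print("guide",S.mean(0).round(1),len(S),"dir",np.arctan2(*(S.mean(0)-[x[0],x[1],0])[1::-1]).round(3))
E
```

```text
top bottle [580.7  59.3  80.6] 129
red [434. 176.  59.] [449. 189.  65.] [421. 162.  38.]
red [421.  35.  58.] [ 436.   49. 1131.] [408.  21.  38.]
deck [584.   92.7]
tabs [615.621  99.955  -2.276] 335 2.59 bottle dir -2.28 r 53.6
plate [475.8 100.1  46.4] [470.  82.  38.] [481. 119.  52.] 96 dir 3.14
guide [504.8  99.3  19.3] 148 dir -3.135
scene bottle [575.5  62.8  78.8] 106
red [423. 184.  38.] [448. 196.  61.] [413. 162.   2.]
red [411.  44.  37.] [435.  54.  61.] [400.  20.   2.]
deck [589.3 102.3]
tabs [ 6.13391e+02  1.01990e+02 -1.84000e-01] 210 2.69 bottle dir -2.339 r 54.5
plate [473.1 103.6  43.9] [468.  84.  38.] [481. 120.  48.] 91 dir 3.13
guide [505.8 103.4  18.7] 72 dir 3.128
```

```bash
python3 - <<'E'
from fit import *
Q=np.concatenate([np.load(f"{n}0.npz")["P"][np.load(f"{n}0.npz")["z"]>0] for n in("top","scene")])
d=np.hypot(Q[:,0]-615,Q[:,1]-100.5)
print("knob",np.percentile(Q[d<12][:,2],[50,95]))
def seg(a,b,w,zmin):
    a,b=np.array(a,float),np.array(b,float);t=np.clip(((Q[:,:2]-a)@(b-a))/((b-a)@(b-a)),0,1)
    m=(np.linalg.norm(Q[:,:2]-a-t[:,None]*(b-a),axis=1)<w)&(Q[:,2]>zmin)&(Q[:,2]<600);return m.sum(),Q[m].min(0).round() if m.any() else "",Q[m].max(0).round() if m.any() else ""
print("path",seg((400,-450),(640,5),130,100))
print("push",seg((640,5),(547,33),115,88)); print("bolt",seg((440,100),(475,100),115,85))
P=np.load("top0.npz")["P"].reshape(-1,3)
m=(P[:,2]>3.5)&(P[:,2]<14)&(P[:,0]>445)&(P[:,0]<466)&(abs(P[:,1]-100)<35)
S=P[m];print("tongue end",S.mean(0).round(1),S.min(0),S.max(0),m.sum())
m=(P[:,2]>36)&(P[:,2]<56)&(P[:,0]>460)&(P[:,0]<490)&(abs(P[:,1]-100)<30)
S=P[m][:,:2];S=S-S.mean(0);print("plate yaw",np.degrees(np.linalg.svd(S)[2][0]@[0,0] if 0 else np.arctan2(*(-np.linalg.svd(S)[2][0]*np.sign(np.linalg.svd(S)[2][0][1]))[[0]].tolist()*1,1) if 0 else np.linalg.svd(S)[2][0]))
E
```

```text
knob [30.52944327 34.54196151]
path (np.int64(0), '', '')
push (np.int64(0), '', '')
bolt (np.int64(0), '', '')
tongue end [458.4  98.9   6.2] [450.24020611  78.80640768   3.5266572 ] [465.95298023 123.32410728  10.54661541] 97
plate yaw [ -0.13650297 -57.29561691]
```

Emit:
step_arm(
  travel=[
    [0.6, 1, 0],
    [0.6, 1, 0],
    [0.6, 1, 0],
    [0.6, 1, 0],
    [0.6, 1, 0],
    [0.6, 1, 0],
    [0.6, 1, 0],
    [0.6, 1, 0],
  ],
  twist=[
    [0, 0, 0.3],
    [0, 0, 0.3],
    [0, 0, 0.3],
    [0, 0, 0.3],
    [0, 0, 0.3],
    [0, 0, 0.3],
    [0, 0, 0.3],
    [0, 0, 0.3],
  ],
  gripper=0,
)

```text
t: 1.5
tool_pos: [388.7, -418.5, 226.7]
tool_rot: [0.0, -0.364, 0.931, -0.0]
force: [0.0, -0.6, -0.0]
gripper_width: 0.149
gripper_force: 0.0
```

Emit:
step_arm(
  travel=[
    [0.6, 1, 0],
    [0.6, 1, 0],
    [0.6, 1, 0],
    [0.6, 1, 0],
    [0.6, 1, 0],
    [0.6, 1, 0],
    [0.6, 1, 0],
    [0.6, 1, 0],
  ],
  twist=[
    [0, 0, 0.3],
    [0, 0, 0.3],
    [0, 0, 0.3],
    [0, 0, 0.3],
    [0, 0, 0.3],
    [0, 0, 0.3],
    [0, 0, 0.3],
    [0, 0, 0.3],
  ],
)

```text
t: 2.5
tool_pos: [508.8, -218.5, 226.8]
tool_rot: [0.0, -0.514, 0.858, -0.0]
force: [-0.4, -0.7, 0.2]
gripper_width: 0.006
gripper_force: 0.0
```

Emit:
step_arm(
  travel=[
    [0.6, 1, 0],
    [0.6, 1, 0],
    [0.6, 1, 0],
    [0.6, 1, 0],
    [0.6, 1, 0],
    [0.6, 1, 0],
    [0.6, 1, 0],
    [0.6, 1, 0],
  ],
  twist=[
    [0, 0, 0.3],
    [0, 0, 0.3],
    [0, 0, 0.3],
    [0, 0, 0.3],
    [0, 0, 0.3],
    [0, 0, 0.3],
    [0, 0, 0.3],
    [0, 0, 0],
  ],
)

```text
t: 3.5
tool_pos: [629.1, -18.1, 226.6]
tool_rot: [0.0, -0.634, 0.774, -0.0]
force: [1.0, 0.0, -0.3]
gripper_width: 0.004
gripper_force: 0.0
```

Emit:
step_arm(
  travel=[
    [0.24, 0.68, 0],
    [0, 0, -0.9],
    [0, 0, -1],
    [0, 0, -1],
    [0, 0, -1],
    [0, 0, -1],
    [0, 0, -0.7],
    [0, 0, 0],
  ],
  twist=[
    [0, 0, 0],
    [0, 0, 0],
    [0, 0, 0],
    [0, 0, 0],
    [0, 0, 0],
    [0, 0, 0],
    [0, 0, 0],
    [0, 0, 0],
  ],
)

```text
t: 4.5
tool_pos: [633.5, -2.4, 85.3]
tool_rot: [-0.001, -0.633, 0.774, 0.001]
force: [0.4, -1.1, -0.0]
gripper_width: 0.002
gripper_force: 0.0
```

```bash
python3 - <<'E'
from h import *
c=robot.capture("scene");cv2.imwrite("pics/s1.png",cv2.resize(c["color"][130:310,180:400],None,fx=3.2,fy=3.2,interpolation=2))
s=robot.read_state();print(s["tool_pos"])
P=cloud(c).reshape(-1,3);d=P-s["tool_pos"];y=R.from_quat(np.roll(s["tool_rot"],-1)).as_matrix()
m=(np.abs(d[:,:2]).max(1)<50)&(d[:,2]>0)&(d[:,2]<40)
L=d[m]@y;print(m.sum(),np.percentile(L,[1,5,50,95,99],axis=0).round(1))
E
```

```text
[634.30339743  -2.36608794  86.46710434]
157 [[-12.7 -14.3 -39.2]
 [-12.4  -9.7 -37.6]
 [-10.1  16.2 -15.8]
 [  6.7  22.1  -2.3]
 [ 10.2  23.9  -0.8]]
```

View pics/s1.png

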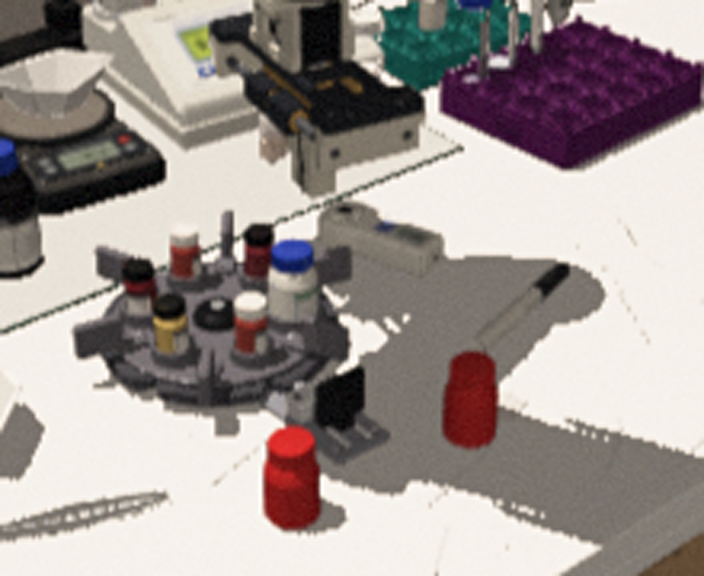

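```bash
python3 - <<'E'
import numpy as np
A=np.array([615,100.]);f=lambda th,d:A+96*np.array([np.cos(th),np.sin(th)])+d*np.array([-np.sin(th),np.cos(th)])
ths=[-100.5,-100.5]+list(-100.5-np.cumsum([2,3]+[3.2]*12+[2]))
ds=[31,25.5]+[25.5]*15
p=np.array([634.5,-1.8])
for t,d in zip(ths,ds):
    q=f(np.radians(t),d);print(round(t,1),q.round(1),((q-p)/25).round(2));p=q
E
```

```text
-100.5 [628.  -0.] [-0.26  0.07]
-100.5 [622.6   1. ] [-0.22  0.04]
-102.5 [619.1   0.8] [-0.14 -0.01]
-105.5 [613.9   0.7] [-0.21 -0.  ]
-108.7 [608.4   0.9] [-0.22  0.01]
-111.9 [602.9   1.4] [-0.22  0.02]
-115.1 [597.4   2.2] [-0.22  0.03]
-118.3 [591.9   3.4] [-0.22  0.05]
-121.5 [586.6   4.8] [-0.21  0.06]
-124.7 [581.3   6.6] [-0.21  0.07]
-127.9 [576.2   8.6] [-0.21  0.08]
-131.1 [571.1  10.9] [-0.2   0.09]
-134.3 [566.2  13.5] [-0.2  0.1]
-137.5 [561.4  16.3] [-0.19  0.11]
-140.7 [556.9  19.5] [-0.18  0.12]
-143.9 [552.5  22.8] [-0.18  0.13]
-145.9 [549.8  25.1] [-0.11  0.09]
```

Emit:
step_arm(
  travel=[
    [0, 0, -0.7],
    [0, 0, -0.7],
    [0, 0, -0.6],
    [0, 0, 0],
    [0, 0, 0],
    [-0.1, 0, 0],
    [-0.1, 0, 0],
    [0, 0, 0],
  ],
  twist=[
    [0, 0, 0],
    [0, 0, 0],
    [0, 0, 0],
    [0, 0, 0],
    [0, 0, 0],
    [0, 0, 0],
    [0, 0, 0],
    [0, 0, 0],
  ],
)

```text
t: 5.55
tool_pos: [629.2, -2.3, 36.9]
tool_rot: [0.0, -0.634, 0.774, -0.0]
force: [-0.1, 0.1, -0.1]
gripper_width: 0.004
gripper_force: 0.0
```

Emit:
step_arm(
  travel=[
    [-0.13, 0.06, 0],
    [-0.13, 0.06, 0],
    [-0.14, -0.01, 0],
    [-0.21, 0, 0],
    [-0.22, 0.01, 0],
    [-0.22, 0.02, 0],
    [-0.22, 0.03, 0],
    [-0.22, 0.05, 0],
  ],
  twist=[
    [0, 0, 0],
    [0, 0, 0],
    [0, 0, -0.25],
    [0, 0, -0.37],
    [0, 0, -0.4],
    [0, 0, -0.4],
    [0, 0, -0.4],
    [0, 0, -0.4],
  ],
)

```text
t: 6.55
tool_pos: [592.0, 3.2, 36.7]
tool_rot: [0.0, -0.505, 0.863, -0.0]
force: [0.9, 0.5, -0.5]
gripper_width: 0.001
gripper_force: 0.3
```

Emit:
step_arm(
  travel=[
    [-0.21, 0.06, 0],
    [-0.21, 0.07, 0],
    [-0.21, 0.08, 0],
    [-0.2, 0.09, 0],
    [-0.2, 0.1, 0],
    [-0.19, 0.11, 0],
    [-0.18, 0.12, 0],
    [0, 0, 0],
  ],
  twist=[
    [0, 0, -0.4],
    [0, 0, -0.4],
    [0, 0, -0.4],
    [0, 0, -0.4],
    [0, 0, -0.4],
    [0, 0, -0.4],
    [0, 0, -0.4],
    [0, 0, 0],
  ],
)

```text
t: 7.55
tool_pos: [556.7, 19.0, 36.7]
tool_rot: [-0.0, -0.329, 0.944, 0.0]
force: [0.5, 1.0, 0.4]
gripper_width: 0.009
gripper_force: 0.0
```

```bash
python3 - <<'E'
from fit import *
c=robot.capture("scene");cv2.imwrite("pics/s2.png",cv2.resize(c["color"][130:310,180:400],None,fx=3.2,fy=3.2,interpolation=2))
s=robot.read_state();print(s["tool_pos"],s["force"])
P=cloud(c);Q=P.reshape(-1,3);C=c["color"].reshape(-1,3).astype(int)
bl=(np.hypot(Q[:,0]-613.4,Q[:,1]-102)<90)&(C[:,0]>C[:,2]+50)&(Q[:,2]>70);b=np.median(Q[bl],0);print("bottle",b.round(1),bl.sum(),np.degrees(np.arctan2(b[1]-102,b[0]-613.4)))
for a in(-165,-172,-180):
    x,k,e,S=tabfit(P,[613.4,102.],np.radians(a),False);print(np.degrees(x[2]).round(2),k,e.round(2))
E
```

```text
[556.93992881  18.89797606  36.6706128 ] [ 0.13661472 -0.04987846 -0.31756799]
bottle [556.7  97.2  78.7] 85 -175.15694250911676
-169.57 194 3.26
-169.57 194 3.26
10.43 194 3.26
```

View pics/s2.png

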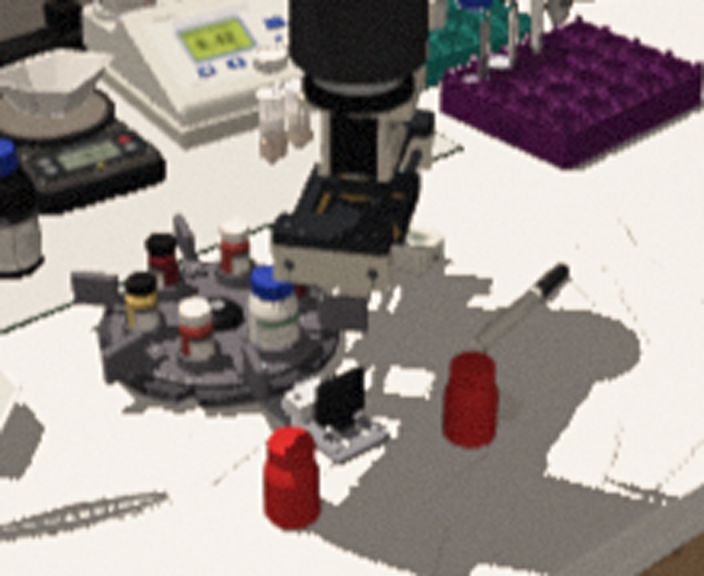

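Emit:
step_arm(
  travel=[
    [-0.17, 0.14, 0],
    [-0.16, 0.15, 0],
    [-0.16, 0.15, 0],
    [0, 0, 0],
    [0.12, -0.21, 0],
    [0.12, -0.21, 0],
    [0, 0, 0.4],
    [0, 0, 1],
  ],
  twist=[
    [0, 0, -0.39],
    [0, 0, -0.39],
    [0, 0, -0.38],
    [0, 0, 0],
    [0, 0, 0],
    [0, 0, 0],
    [0, 0, 0],
    [0, 0, 0],
  ],
)

```text
t: 8.6
tool_pos: [550.1, 18.8, 71.4]
tool_rot: [-0.001, -0.252, 0.968, -0.0]
force: [1.0, 0.7, 0.5]
gripper_width: 0.003
gripper_force: 0.0
```

Emit:
step_arm(
  travel=[
    [0, 0, 1],
    [-0.5, -1, 0.5],
    [-1, -1, 0],
    [-1, -1, 0],
    [-1, -1, 0],
    [-1, -1, 0],
    [0, -0.5, 0],
    [0, 0, 0],
  ],
  twist=[
    [0, 0, 0],
    [0, 0, -1],
    [0, 0, -1],
    [0, 0, -1],
    [0, 0, -0.75],
    [0, 0, 0],
    [0, 0, 0],
    [0, 0, 0],
  ],
)

```text
t: 9.6
tool_pos: [439.0, -118.7, 109.8]
tool_rot: [0.001, 0.008, 1.0, 0.0]
force: [0.3, 0.8, 0.6]
gripper_width: 0.0
gripper_force: 0.0
```

```bash
cat > chk.py <<'E'
from fit import *
import sys
c=robot.capture("top");cv2.imwrite(f"pics/{sys.argv[1]}.png",cv2.resize(c["color"][110:310,160:400],None,fx=3,fy=3,interpolation=2))
s=robot.read_state();print(s["t"],s["tool_pos"],s["tool_rot"])
P=cloud(c);Q=P.reshape(-1,3);C=c["color"].reshape(-1,3).astype(int)
bl=(np.hypot(Q[:,0]-615,Q[:,1]-100)<90)&(C[:,0]>C[:,2]+50)&(Q[:,2]>70);b=np.median(Q[bl],0);print("bottle",b.round(1),bl.sum(),np.degrees(np.arctan2(b[1]-100,b[0]-615.6)))
for f in(True,False):
    x,k,e,S=tabfit(P,[615.6,100.],np.radians(-179),f);print(x[:2],np.degrees(x[2]).round(2),k,e.round(2))
m=(Q[:,2]>38)&(Q[:,2]<56)&(Q[:,0]>455)&(Q[:,0]<505)&(abs(Q[:,1]-100)<25);S=Q[m];print("plate",S.mean(0).round(1),np.percentile(S[:,0],[5,95]).round(1),m.sum())
E
python3 chk.py t3
```

```text
9.65 [ 439.14957204 -118.24987123  109.58747847] [5.89278199e-04 7.49241670e-03 9.99971758e-01 2.36858881e-05]
bottle [562.2  99.   80.8] 143 -178.9704099135093
[615.73784413 100.09576645] -178.9 337 2.65
[615.6 100. ] -178.88 339 2.66
plate [479.3 106.   46.8] [476.1 481.2] 30
```

View pics/t3.png

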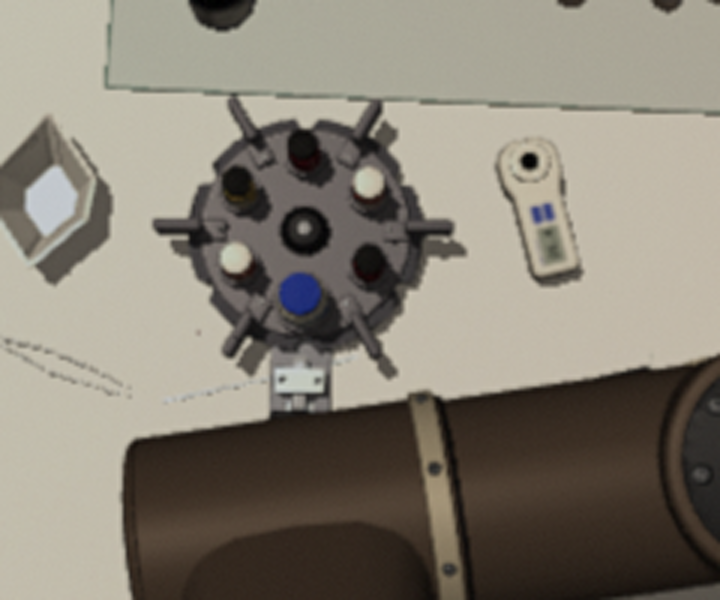

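The blue bottle is at the front, at crop (300,293), in line with the bolt guide at (300,380) to within about 1°. Next is the bolt.

Emit:
step_arm(
  travel=[
    [0.2, 1, 0],
    [0, 1, 0],
    [0, 1, 0],
    [0, 1, 0],
    [0, 1, 0],
    [0, 1, 0],
    [0, 1, 0],
    [0, 1, 0],
  ],
  twist=[
    [0, 0, 0],
    [0, 0, 0],
    [0, 0, 0],
    [0, 0, 0],
    [0, 0, 0],
    [0, 0, 0],
    [0, 0, 0],
    [0, 0, 0],
  ],
)

```text
t: 10.65
tool_pos: [443.7, 83.7, 109.1]
tool_rot: [0.0, 0.007, 1.0, 0.0]
force: [-0.5, -0.3, 0.1]
gripper_width: 0.0
gripper_force: 0.0
```

Emit:
step_arm(
  travel=[
    [0, 0.73, 0],
    [0, 0, 0],
    [0, 0, -0.8],
    [0, 0, -0.8],
    [0, 0, -0.8],
    [0, 0, -0.8],
    [0, 0, 0],
    [0, 0, 0],
  ],
  twist=[
    [0, 0, 0],
    [0, 0, 0],
    [0, 0, 0],
    [0, 0, 0],
    [0, 0, 0],
    [0, 0, 0],
    [0, 0, 0],
    [0, 0, 0],
  ],
)

```text
t: 11.65
tool_pos: [443.6, 100.1, 29.6]
tool_rot: [0.0, 0.007, 1.0, 0.0]
force: [-0.1, -0.5, -0.4]
gripper_width: 0.005
gripper_force: 0.0
```

Emit:
step_arm(
  travel=[
    [0.15, 0, 0],
    [0.15, 0, 0],
    [0.1, 0, 0],
    [0.1, 0, 0],
    [0.1, 0, 0],
    [0.1, 0, 0],
    [0, 0, 0],
    [0, 0, 0],
  ],
  twist=[
    [0, 0, 0],
    [0, 0, 0],
    [0, 0, 0],
    [0, 0, 0],
    [0, 0, 0],
    [0, 0, 0],
    [0, 0, 0],
    [0, 0, 0],
  ],
)

```text
t: 12.65
tool_pos: [460.7, 100.1, 29.0]
tool_rot: [-0.0, 0.007, 1.0, -0.0]
force: [0.3, 0.3, -0.0]
gripper_width: 0.003
gripper_force: 0.0
```

Emit:
step_arm(
  travel=[
    [0.08, 0, 0],
    [0.08, 0, 0],
    [0.08, 0, 0],
    [0.08, 0, 0],
    [0.08, 0, 0],
    [0, 0, 0],
    [0, 0, 0],
    [0, 0, 0],
  ],
  twist=[
    [0, 0, 0],
    [0, 0, 0],
    [0, 0, 0],
    [0, 0, 0],
    [0, 0, 0],
    [0, 0, 0],
    [0, 0, 0],
    [0, 0, 0],
  ],
)

```text
t: 13.65
tool_pos: [471.0, 100.2, 29.1]
tool_rot: [0.0, 0.007, 1.0, 0.0]
force: [-1.4, -0.0, -0.3]
gripper_width: 0.001
gripper_force: 0.4
```

Emit:
step_arm(
  travel=[
    [0.04, 0, 0],
    [0.04, 0, 0],
    [0.04, 0, 0],
    [0.04, 0, 0],
    [0, 0, 0],
    [0, 0, 0],
    [0, 0, 0],
    [0, 0, 0],
  ],
  twist=[
    [0, 0, 0],
    [0, 0, 0],
    [0, 0, 0],
    [0, 0, 0],
    [0, 0, 0],
    [0, 0, 0],
    [0, 0, 0],
    [0, 0, 0],
  ],
)

```text
t: 14.65
tool_pos: [474.8, 100.1, 29.0]
tool_rot: [-0.0, 0.007, 1.0, -0.0]
force: [-4.1, 1.4, 1.0]
gripper_width: 0.008
gripper_force: 1.9
```

Emit:
step_arm(
  travel=[
    [0.04, 0, 0],
    [0.04, 0, 0],
    [0, 0, 0],
    [0, 0, 0],
    [0, 0, 0],
    [0, 0, 0],
    [0, 0, 0],
    [0, 0, 0],
  ],
  twist=[
    [0, 0, 0],
    [0, 0, 0],
    [0, 0, 0],
    [0, 0, 0],
    [0, 0, 0],
    [0, 0, 0],
    [0, 0, 0],
    [0, 0, 0],
  ],
)

```text
t: 15.65
tool_pos: [475.2, 99.9, 28.9]
tool_rot: [-0.001, 0.007, 1.0, -0.0]
force: [-12.0, 3.9, 7.6]
gripper_width: 0.009
gripper_force: 5.9
```

Emit:
step_arm(
  travel=[
    [0.04, 0, 0],
    [0.03, 0, 0],
    [0, 0, 0],
    [0, 0, 0],
    [0, 0, 0],
    [0, 0, 0],
    [0, 0, 0],
    [0, 0, 0],
  ],
  twist=[
    [0, 0, 0],
    [0, 0, 0],
    [0, 0, 0],
    [0, 0, 0],
    [0, 0, 0],
    [0, 0, 0],
    [0, 0, 0],
    [0, 0, 0],
  ],
)

```text
t: 16.65
tool_pos: [475.5, 99.8, 28.8]
tool_rot: [-0.002, 0.007, 1.0, -0.0]
force: [-18.7, 7.5, 12.8]
gripper_width: 0.008
gripper_force: 9.7
```

Emit:
step_arm(
  travel=[
    [-0.2, 0, 0],
    [-0.5, 0, 0],
    [-0.5, 0, 0],
    [0, 0, 0],
    [0, 0, 0.8],
    [0, 0, 1],
    [0, 0, 1],
    [0, 0, 1],
  ],
  twist=[
    [0, 0, 0],
    [0, 0, 0],
    [0, 0, 0],
    [0, 0, 0],
    [0, 0, 0],
    [0, 0, 0],
    [0, 0, 0],
    [0, 0, 0],
  ],
)

```text
t: 17.65
tool_pos: [448.8, 100.2, 125.1]
tool_rot: [0.0, 0.007, 1.0, 0.0]
force: [0.6, 0.3, 0.7]
gripper_width: 0.004
gripper_force: 0.0
```

Emit:
step_arm(
  travel=[
    [0, -1, 0],
    [0, -1, 0],
    [0, -1, 0],
    [0, -1, 0],
    [0, -1, 0],
    [0, -1, 0],
    [0, -1, 0],
    [0, -1, 0],
  ],
  twist=[
    [0, 0, 0],
    [0, 0, 0],
    [0, 0, 0],
    [0, 0, 0],
    [0, 0, 0],
    [0, 0, 0],
    [0, 0, 0],
    [0, 0, 0],
  ],
)

```text
t: 18.65
tool_pos: [448.9, -100.7, 124.3]
tool_rot: [0.0, 0.007, 1.0, -0.0]
force: [1.4, 0.1, 0.1]
gripper_width: 0.003
gripper_force: 0.0
```

Emit:
step_arm(
  travel=[
    [0, -1, 0],
    [0, -1, 0],
    [0, -1, 0],
    [0, -1, 0],
    [0, -1, 0],
    [0, -1, 0],
    [0, -1, 0],
    [0, 0, 0],
  ],
  twist=[
    [0, 0, 0],
    [0, 0, 0],
    [0, 0, 0],
    [0, 0, 0],
    [0, 0, 0],
    [0, 0, 0],
    [0, 0, 0],
    [0, 0, 0],
  ],
)

```text
t: 19.65
tool_pos: [448.6, -276.2, 123.9]
tool_rot: [-0.0, 0.008, 1.0, -0.0]
force: [-0.1, -0.8, -0.6]
gripper_width: 0.003
gripper_force: 0.0
```

```bash
python3 chk.py t4
```

```text
19.7 [ 448.46939811 -275.41799161  123.86838586] [-6.33128452e-05  7.90056564e-03  9.99968788e-01 -8.49774844e-06]
bottle [562.4 100.7  80.9] 135 179.22290522951204
[615.77945177 100.12004281] -180.08 343 2.64
[615.6 100. ] -180.08 343 2.64
plate [489.1  99.8  46.7] [484.8 493.9] 87
```

View pics/t4.png

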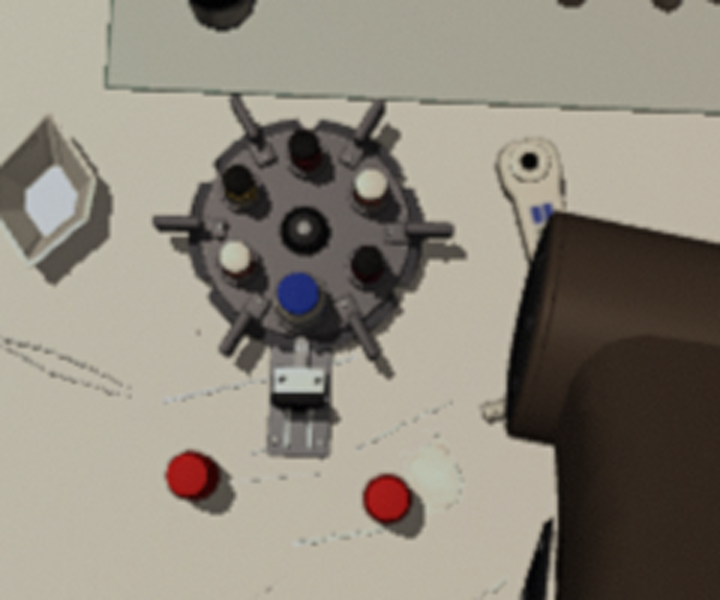

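The plate now sits against the guide at crop (298,400). The tray has been centred at 180° by the V notch, and the red bottles and loose items have not moved.

```bash
python3 -c "from rig import robot;print(robot.close_job())"
```

```text
the job is handed in; nothing more can be done
None
```

The check standard is at the front of the carousel and the bolt is home in the notch in front of it, with the tray locked; I handed the job in at about 20 s, and the hand-in returned no verdict.

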